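Turn the wet model to the drying fan and switch the fan on

TASK

The freshly painted model jet on the spray turntable has to dry: push the turntable round gently by its arms with a fingertip until the jet's nose points straight at the drying fan, without touching or shifting the wet model on its deck. Then push the arm of the fan's switch all the way over from right to left (as the robot sees it), and take the hand away. Do not pick anything up, and leave the bottle and the two jars where they are.

Things in the scene. Friction and masses are not known exactly. Their poses are not given: they have to be found in the camera images.
- turntable: turning part of the spray turntable: white deck disc (radius 60 mm, top at 40 mm height) with four aluminium arms at right angles, 12 mm wide, 26 to 40 mm above the table, ending 150 mm from the axis; beyond radius 62 mm only the table is below. Origin on the vertical axis at table height, x and y along two arms. Turns without limit either way, stays where left (0.7 N at 120 mm turns it)
- model: dark grey model jet, wet paint, 124 mm long, 100 mm across the wings, 80 g, standing loose on three wheels in the middle of the deck and carried round by it, at any angle to the arms. Origin at deck height (40 mm) on the turntable's axis, x to the nose, z up; tail top about 48 mm above the deck. Not to be touched
- model_nose (a point): tip of the jet's nose, 66 mm ahead of its middle and 22 mm above the deck
- model_center (a point): middle of the jet's fuselage, 22 mm above the deck, on the turntable's axis
- fan: drying fan, fixed 235 mm from the turntable's axis: grey round housing, radius 60 mm, its axis level at 100 mm height (160 mm tall in all), on a foot 90 by 110 mm. Origin on the table below its middle; the mouth faces -x of its own frame, straight at the turntable's axis
- fan_mouth (a point): centre of the fan's round mouth, 100 mm above the table, on the side towards the turntable
- switch_arm (a joint): angle of the switch arm, rad: 0 at the off stop (right, seen from the robot), 1.3 at the on stop (left). It grows as the arm swings clockwise seen from above; it stays where it is left (about 0.5 N at the paddle moves it). Starts between 0 and 0.15
- switch_pivot (a point): on the vertical axis of the switch arm, 65 mm above the table. The fixed grey switch box below is 80 by 90 mm, 36 mm high; its middle lies 15 mm from the pivot, on the robot's side
- switch_paddle (a point): middle of the black upright paddle at the end of the switch arm, 59 mm from the pivot and 65 mm above the table; the paddle is 18 mm long (along the arm), 10 mm thick and reaches from 49 to 79 mm above the table; the arm between is 10 mm thick, 51 to 63 mm above the table
- dropper: white dropper bottle, 32 mm across, 85 mm tall; origin under its middle. To be left alone
- jar_big: paint jar with a white cap, 48 mm across, 60 mm tall; origin under its middle. To be left alone
- jar_small: black paint jar, 36 mm across, 50 mm tall; origin under its middle. To be left alone

How it is judged:
On the way, in this order (a step that is already met when the one before it is completed fails the run):
1. the jet's nose points at the fan and it has come to rest (angle between the x axis of model and the x axis of fan, either way round below 0.175 rad and horizontal distance between model_nose and fan below 0.2 m and horizontal distance between model_center and turntable below 0.02 m and angle between model's own z axis and vertical below 0.1 rad and angular speed of model below 0.15 rad/s and value of joint switch_arm below 0.6 rad), for 0.2 s.
2. the switch arm is pushed all the way over (value of joint switch_arm above 1.1 rad), for 0.2 s.
At the end, for the whole second after the job is handed in: the jet stands at rest on the middle of the deck (within 20 mm) with its nose pointing at the fan within 0.175 rad (10 degrees), and the switch arm is within 0.2 rad of its on stop (angle between the x axis of model and the x axis of fan, either way round below 0.175 rad and horizontal distance between model_nose and fan below 0.2 m and horizontal distance between model_center and turntable below 0.02 m and angle between model's own z axis and vertical below 0.1 rad and angular speed of model below 0.15 rad/s and value of joint switch_arm above 1.1 rad); the robot touches nothing.
It fails at once if the wet model is touched by the robot (contact force between any of the fingers, the arm and model above 0.2 N).
It fails at once if the model is lifted, carried off or shifted by more than 20 mm (distance of model_center from where it was at the start of the episode above 0.02 m).
It fails at once if the turntable is forced or squeezed with more than 25 N (contact force between the fingers and turntable above 25 N).
It fails at once if the bottle or a jar is lifted or moved by more than 30 mm (distance of any of dropper, jar_big, jar_small from where it was at the start of the episode above 0.03 m).
It also fails if it takes over 72 s, if anything falls off the work surface, if the arm or the gripper's body presses on something with over 40 N, if the wrist force passes 120 N, or if a joint passes its speed limit or range.

ROBOT

A 7-joint arm with a two-finger parallel gripper is mounted at the origin on the work surface. World frame = base frame: x ahead of the robot, y to its left, z up, the work surface at z = 0. Lengths are in m, angles in rad, forces in N, time in s.
With the tool pointing down it reaches from about 0.4 to 0.75 m from the base axis. Payload 19.5 kg.
Tool frame: the origin (TCP) lies at the very end of the fingers, on their centre line; the grasp point (between the pads) lies 19 mm behind it; z points along the fingers, y is the direction in which the jaws open and shut (so a half turn about z gives the same grasp; the last joint's range is limited). The gripper opens to 85 mm and grips with 20 to 120 N. Pads are 22 mm wide; open, the fingers measure 114 mm over their backs; the gripper's body (76 mm by 85 mm) begins 54 mm behind the grasp point. The pads swing forward as they close: fully open they stand 13 mm farther back than shut.
Start: joints at [1.119, 0.707, -0.028, 1.485, 0.022, 0.951, -0.075], TCP at [0.229, -0.527, 0.231] pointing down, gripper open.
Joint ranges: [-2.71, 2.71], [-0.32, 2.16], [-1.57, 1.52], [0, 2.45], [-1.46, 4.6], [0, 2.02], [-2.83, 2.83]. Speed limits (rad/s): [1.89, 1.89, 2.57, 2.57, 3.01, 3.01, 3.01].

INTERFACE

Orientations are given as a unit quaternion [x, y, z, w].
In Python, from rig import status, eyes, ticket gives the robot as it stands.
- The arm moves only by the tool step_arm, never from a script. Its arguments are lists of equal length, an entry for each row: "rot": the turn, a rotation vector about the tool's x, y, z each as a share of pi/2 rad, from -1 to 1, a list of three; "slide": the shift along the tool's x, y, z each as a share of 100 mm, from -1 to 1, a list of three; "hand": the opening, from -1 (shut) to 1 (fully open). A call has exactly 8 rows; each row shifts and turns the commanded pose from where the row before left it, along the tool's axes as they then stand; what a row does not reach is not made up. A row lasts 1/8 s, in which the tool goes at most 62.5 mm and 10.7 degrees, less where a joint would pass 70% of its speed; a pose out of reach is approached as far as the arm can. A call with a number of a shift or a turn outside -1 to 1 is refused whole. A call with a gripper value outside its range is refused whole. The fingers move at their own pace and stop on an object; "newtons" is the grip in N (left out, the last holds). Time passes only in rows, so rows that do not move let the fingers close, or fill a call up. It gives the time, the measured TCP pose, the force and the opening at its end, in the units of the state.
- status.state(): the state, without advancing time (a new reading comes with each control period).
- eyes.snapshot(name): name is "scene" or "top"; returns a dict with "frame" (400x640x3 uint8, red, green, blue), "K" (3x3 intrinsics, pixels), "world_from_camera" (4x4, takes a point from camera to world coordinates). Camera axes: x right, y up, looking along -z (the intrinsics and any distortion apply to the point x, -y, -z); pixel columns grow to the right and rows downward; lengths in m; the calibration is good to about 2 mm. A picture is of the moment at which its call begins. There is no depth.
- ticket.finish_job(): hands the job in, once; it reports no verdict.
The state is a dict: "clock": time; "joint_pos": joint angles; "qd": joint speeds; "tau": joint torques, N m; "tool_pos": TCP position; "tool_rot": TCP orientation; "contact_force": force on the tool from outside, world axes, zero at the start; "moment": the same for the moment, N m; "width": finger opening in m.
Only numpy, scipy, OpenCV 4.12 (cv2) and the standard library are available. Lean on these libraries where they do the work, as an engineer would, in place of code of your own. Each camera call takes 0.05 s, during which the arm holds its last target.

## Working session

There is one attempt and no reset: what is moved stays moved. The work goes in short steps, Python scripts to look and compute and a tool call to move; the robot and the scene stay as the last step left them, time stands still between calls to the robot, and variables do not carry over. Pictures are saved under pics/ and viewed, and the job is handed in when it is done.

Besides the shell and the picture viewer there is one more tool, called after "Call:" by a JSON object that holds its "api" and its "payload", one argument or row to a line. step_arm: Moves the arm, as the interface text tells. Shift numbers are shares of 100 mm and turn numbers shares of pi/2 rad, none past 1 either way. Its arguments: {"type":"object","properties":{"rot":{"type":"array"},"slide":{"type":"array"},"hand":{"type":"array"},"newtons":{"type":"number"}},"required":["rot","slide","hand"]}

```bash
mkdir -p pics && python3 - <<'E'
from rig import status, eyes
import cv2, numpy as np, pickle
s=status.state(); print({k:np.round(v,3).tolist() for k,v in s.items()})
d={}
for n in("scene","top"):
    r=eyes.snapshot(n); d[n]=r
    cv2.imwrite(f"pics/{n}0.png",r["frame"][:,:,::-1]); print(n,r["K"],np.round(r["world_from_camera"],4),[k for k in r])
pickle.dump(d,open("s0.pkl","wb"))
E
```

```text
{'clock': 0.0, 'joint_pos': [1.119, 0.707, -0.028, 1.485, 0.022, 0.951, -0.076], 'qd': [-0.0, 0.0, -0.002, -0.002, -0.0, -0.001, 0.0], 'tau': [-0.001, -88.322, 1.234, -23.617, 0.017, 0.006, -0.0], 'tool_pos': [0.229, -0.527, 0.231], 'tool_rot': [0.979, 0.203, -0.0, -0.001], 'contact_force': [0.33, 0.248, 0.169], 'moment': [-0.033, 0.016, -0.019], 'width': 0.085}
scene [[390.33139063   0.         315.18201037]
 [  0.         390.33139063 206.08329891]
 [  0.           0.           1.        ]] [[-0.494  -0.5038  0.7086  1.2926]
 [ 0.8694 -0.2767  0.4093  0.3952]
 [-0.0101  0.8183  0.5747  0.6517]
 [ 0.      0.      0.      1.    ]] ['frame', 'K', 'world_from_camera']
top [[390.49118582   0.         319.69209637]
 [  0.         390.49118582 203.17408191]
 [  0.           0.           1.        ]] [[ 0.0181  0.995  -0.098   0.4546]
 [-0.9992  0.0215  0.0333 -0.0128]
 [ 0.0352  0.0973  0.9946  1.2189]
 [ 0.      0.      0.      1.    ]] ['frame', 'K', 'world_from_camera']
```

View pics/scene0.png

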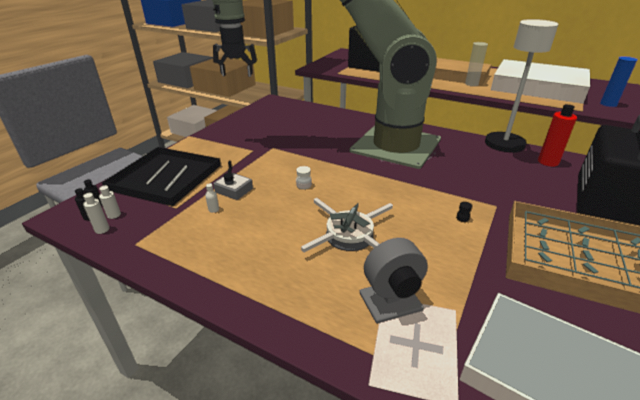

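View pics/top0.png

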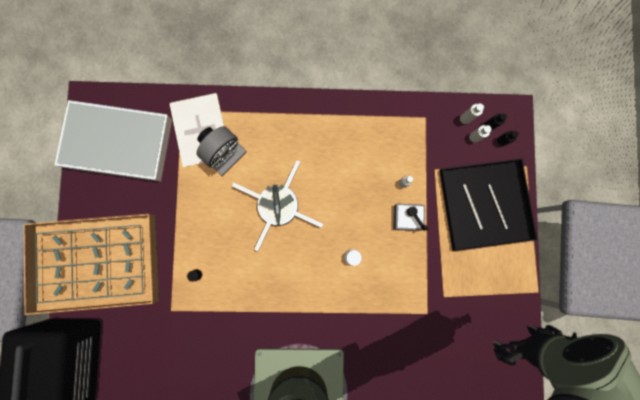

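```bash
cat > h.py <<'E'
import numpy as np, cv2, pickle
def pix2w(r,u,v,z):
    K=r["K"];T=r["world_from_camera"]
    c=np.linalg.inv(K)@np.array([u,v,1.]); d=T[:3,:3]@np.array([c[0],-c[1],-c[2]]); o=T[:3,3]
    return o+d*(z-o[2])/d[2]
def w2pix(r,p):
    T=r["world_from_camera"]; q=T[:3,:3].T@(np.asarray(p,float)-T[:3,3]); q=np.array([q[0],-q[1],-q[2]]); q=r["K"]@q
    return q[:2]/q[2]
def crop(r,name,x0,y0,w,h,f):
    im=r["frame"][y0:y0+h,x0:x0+w,::-1]
    cv2.imwrite(name,cv2.resize(im,None,fx=f,fy=f,interpolation=cv2.INTER_CUBIC))
E
python3 - <<'E'
from h import *
d=pickle.load(open("s0.pkl","rb"))
crop(d["top"],"pics/t1.png",180,110,160,150,5)
crop(d["top"],"pics/t2.png",330,160,110,110,5)
crop(d["scene"],"pics/c1.png",280,180,160,140,5)
crop(d["scene"],"pics/c2.png",190,140,130,80,6)
E
```

```text
(no output)
```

View pics/t1.png

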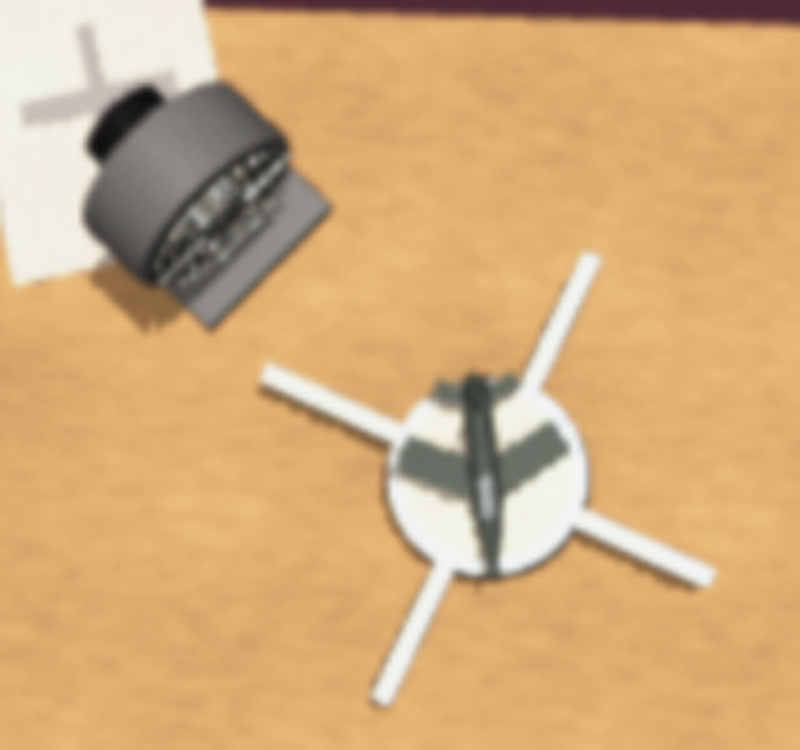

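View pics/t2.png

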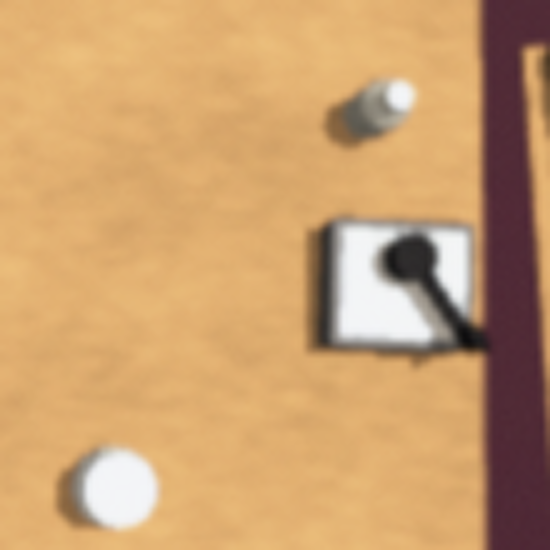

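View pics/c1.png

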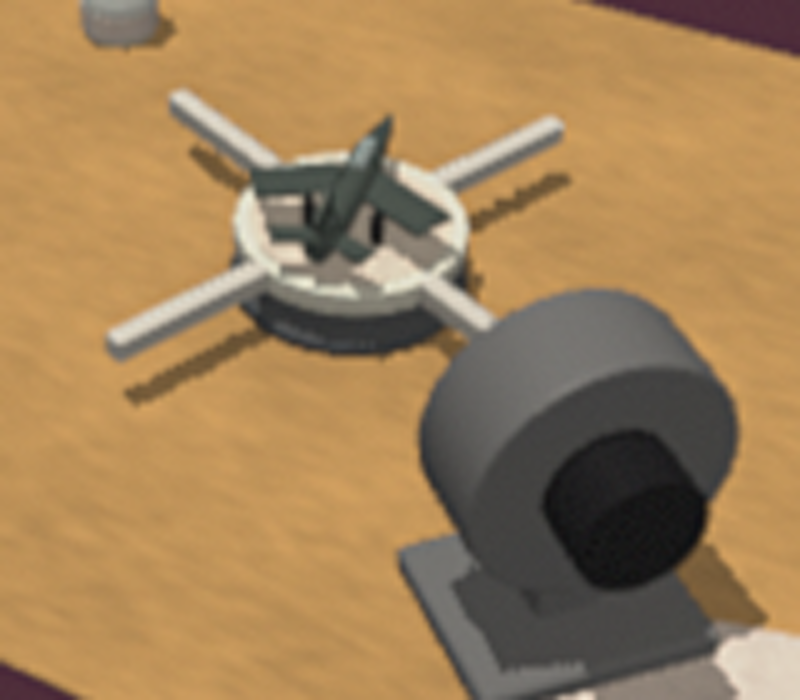

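View pics/c2.png

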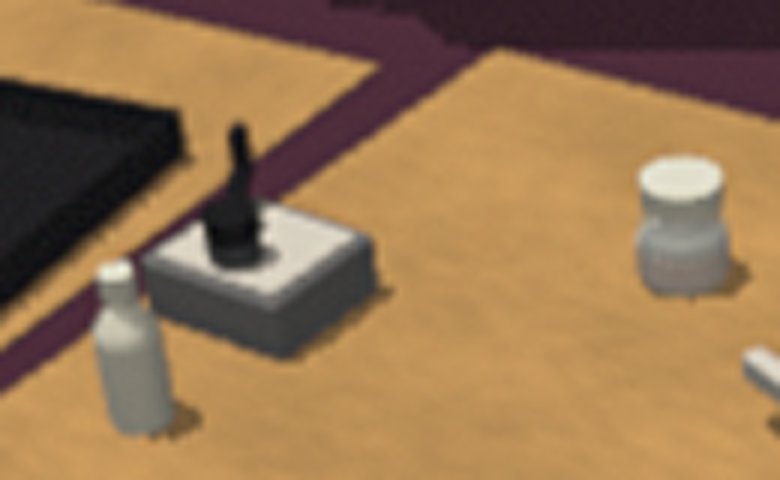

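```bash
python3 - <<'E'
from h import *
d=pickle.load(open("s0.pkl","rb"));t=d["top"];s=d["scene"]
T=lambda x,y,z:pix2w(t,x/5-.4+180,y/5-.4+110,z)
T2=lambda x,y,z:pix2w(t,x/5-.4+330,y/5-.4+160,z)
S=lambda x,y,z:pix2w(s,x/5-.4+280,y/5-.4+180,z)
S2=lambda x,y,z:pix2w(s,x/6-.4+190,y/6-.4+140,z)
p=np.round
tips=[T(*q,.04) for q in[(592,253),(263,372),(380,705),(714,580)]]
print("tips",p(tips,3)); c=np.mean(tips,0);print("c",p(c,4),[p(np.linalg.norm(x-c),3) for x in tips],[p(np.degrees(np.arctan2(*(x-c)[1::-1])),1) for x in tips])
print("disc",p(T(488,477,.04),3))
st=[S(*q,.04) for q in[(180,93),(560,123),(113,345)]]; print("scene tips",p(st,3), "mid", p((st[1]+st[2])/2,3))
n=T(492,577,.062); ns=S(390,118,.062);tail=T(477,378,.062)
print("nose",p(n,3),p(ns,3),"tail",p(tail,3)); 
for m in(n,ns): print(p(np.linalg.norm((m-c)[:2]),3),p(np.degrees(np.arctan2(*(m-c)[1::-1])),1))
print("n-tail",p(np.degrees(np.arctan2(*(n-tail)[1::-1])),1))
print("foot corners", p([T(330,208,.01),T(212,330,.01)],3))
print("mouth rim", p([T(290,150,.1),T(160,280,.1)],3))
print("foot scene",p([S(402,553,.01),S(478,700,.01)],3))
print("switch pivot",p(T2(411,257,.065),3),"paddle",p(T2(478,340,.079),3),p(S2(238,125,.079),3),p(S2(232,205,.065),3))
print("box top",p([T2(335,220,.036),T2(475,225,.036),T2(472,350,.036),T2(335,348,.036)],3))
print("dropper cap",p(T2(400,97,.085),3),p(S2(140,425,0),3),"jar_big",p(T2(118,488,.06),3),"jar_small",p(pix2w(t,195,275,.05),3))
E
```

```text
tips [[ 0.701  0.017  0.04 ]
 [ 0.623  0.214  0.04 ]
 [ 0.424  0.136  0.04 ]
 [ 0.503 -0.062  0.04 ]]
c [0.563  0.0763 0.04  ] [np.float64(0.151), np.float64(0.15), np.float64(0.151), np.float64(0.15)] [np.float64(-23.3), np.float64(66.3), np.float64(156.5), np.float64(-113.6)]
disc [0.562 0.076 0.04 ]
scene tips [[ 0.504 -0.059  0.04 ]
 [ 0.43   0.138  0.04 ]
 [ 0.705  0.019  0.04 ]] mid [0.567 0.079 0.04 ]
nose [0.501 0.07  0.062] [0.5   0.067 0.062] tail [0.619 0.083 0.062]
0.062 -174.6
0.064 -171.8
n-tail -174.1
foot corners [[0.732 0.182 0.01 ]
 [0.653 0.252 0.01 ]]
mouth rim [[0.745 0.192 0.1  ]
 [0.667 0.263 0.1  ]]
foot scene [[0.732 0.182 0.01 ]
 [0.79  0.241 0.01 ]]
switch pivot [ 0.551 -0.327  0.065] paddle [ 0.501 -0.363  0.079] [ 0.501 -0.365  0.079] [ 0.548 -0.332  0.065]
box top [[ 0.575 -0.288  0.036]
 [ 0.574 -0.375  0.036]
 [ 0.497 -0.373  0.036]
 [ 0.496 -0.288  0.036]]
dropper cap [ 0.644 -0.316  0.085] [ 0.649 -0.316  0.   ] jar_big [ 0.411 -0.153  0.06 ] jar_small [0.351 0.309 0.05 ]
```

Top view: the jet's nose points toward the robot (crop px 492,577; heading about −174°). The fan is at about 47°, so the turntable needs about 139° clockwise. The four arms are at −23, 66, 156 and −114°, all measuring r = 150 mm, which matches the given size. I'll push the −23° arm, with the finger shut, round the right and near side.

Call:
{"api": "step_arm", "payload": {
  "rot": [
    [0, 0, 0],
    [0, 0, 0],
    [0, 0, 0],
    [0, 0, 0],
    [0, 0, 0],
    [0, 0, 0],
    [0, 0, 0],
    [0, 0, 0]
  ],
  "slide": [
    [0.41, -0.22, 0],
    [0.41, -0.22, 0],
    [0.41, -0.22, 0],
    [0.41, -0.22, 0],
    [0.41, -0.22, 0],
    [0.41, -0.22, 0],
    [0.41, -0.22, 0],
    [0.41, -0.22, 0]
  ],
  "hand": [-1, -1, -1, -1, -1, -1, -1, -1],
  "newtons": 20
}}

```text
clock: 1.1
tool_pos: [0.4606, -0.2339, 0.2312]
tool_rot: [0.979, 0.203, -0.0, -0.0]
contact_force: [0.3, 0.0, 0.3]
width: 0.0001
```

Call:
{"api": "step_arm", "payload": {
  "rot": [
    [0, 0, 0],
    [0, 0, 0],
    [0, 0, 0],
    [0, 0, 0],
    [0, 0, 0],
    [0, 0, 0],
    [0, 0, 0],
    [0, 0, 0]
  ],
  "slide": [
    [0.42, -0.22, 0],
    [0.42, -0.22, 0],
    [0.42, -0.22, 0],
    [0.42, -0.22, 0],
    [0.42, -0.22, 0],
    [0.42, -0.22, 0],
    [0.42, -0.22, 0],
    [0.42, -0.22, 0]
  ],
  "hand": [-1, -1, -1, -1, -1, -1, -1, -1]
}}

```text
clock: 2.1
tool_pos: [0.6985, 0.0614, 0.2311]
tool_rot: [0.979, 0.204, -0.0, -0.0]
contact_force: [-0.0, -0.7, -0.3]
width: 0.0001
```

```bash
python3 - <<'E'
from rig import status, eyes
from h import *
s=status.state(); print(np.round(s["tool_pos"],4),np.round(s["joint_pos"],2),s["clock"],s["width"])
r=eyes.snapshot("scene"); crop(r,"pics/c3.png",240,60,220,240,3)
E
```

```text
[0.6985 0.0614 0.2311] [-0.16  0.95  0.09  0.9  -0.08  1.29 -1.25] 2.1 0.00014832335631408906
```

View pics/c3.png

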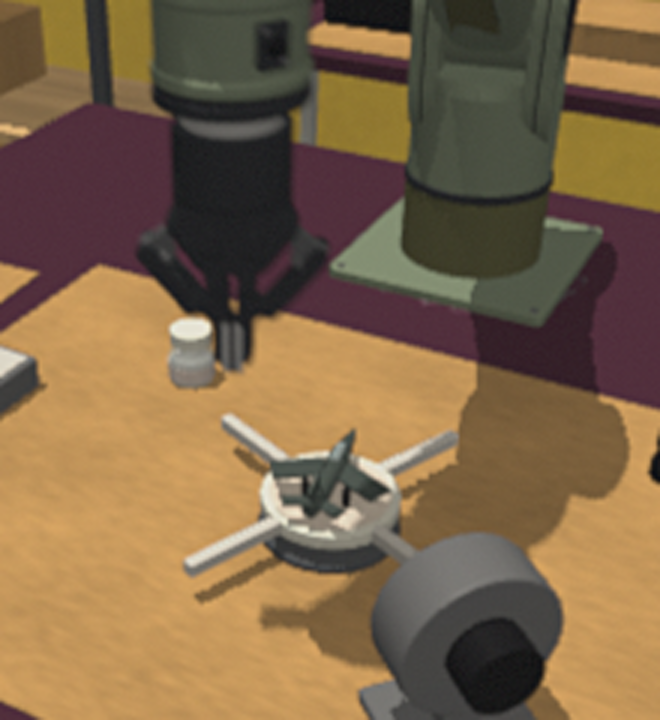

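Call:
{"api": "step_arm", "payload": {
  "rot": [
    [0, 0, 0],
    [0, 0, 0],
    [0, 0, 0],
    [0, 0, 0],
    [0, 0, 0],
    [0, 0, 0],
    [0, 0, 0],
    [0, 0, 0]
  ],
  "slide": [
    [-0.03, -0.01, 0.4],
    [0, 0, 0.4],
    [0, 0, 0.35],
    [0, 0, 0.3],
    [0, 0, 0.25],
    [0, 0, 0.2],
    [0, 0, 0.15],
    [0, 0, 0.02]
  ],
  "hand": [-1, -1, -1, -1, -1, -1, -1, -1]
}}

```text
clock: 3.15
tool_pos: [0.6944, 0.0597, 0.0235]
tool_rot: [0.979, 0.203, -0.001, -0.0]
contact_force: [-0.1, -0.2, 0.9]
width: 0.0001
```

```bash
python3 - <<'E'
from rig import status, eyes
from h import *
s=status.state(); print(np.round(s["tool_pos"],4),s["contact_force"],s["clock"])
r=eyes.snapshot("scene"); crop(r,"pics/c4.png",260,110,180,150,4)
E
```

```text
[0.6944 0.0597 0.0235] [-0.09702544 -0.17716505  0.90959485] 3.15
```

View pics/c4.png

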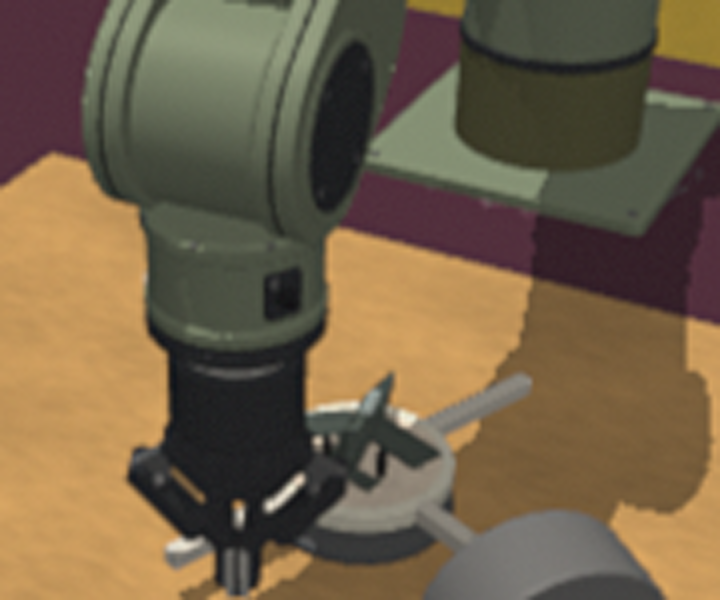

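```bash
cat >> h.py <<'E'
C=np.array([.5635,.077])
ex=np.array([.917,.397]);ey=np.array([.397,-.917])
def arc(p,angs,r):
    for a in angs:
        q=C+r*np.array([np.cos(np.radians(a)),np.sin(np.radians(a))]); d=(q-p)*10; print(a,np.round([d@ex,d@ey],3).tolist()); p=q
E
python3 - <<'E'
from h import *
arc(np.array([.6944,.0597]),[-10,-13,-16.5]+list(range(-20,-160,-4)),.128)
E
```

```text
-10 [-0.064, 0.026]
-13 [-0.038, 0.055]
-16.5 [-0.048, 0.061]
-20 [-0.052, 0.058]
-24 [-0.064, 0.063]
-28 [-0.068, 0.058]
-32 [-0.072, 0.053]
-36 [-0.075, 0.048]
-40 [-0.078, 0.043]
-44 [-0.081, 0.037]
-48 [-0.084, 0.031]
-52 [-0.086, 0.025]
-56 [-0.087, 0.019]
-60 [-0.088, 0.013]
-64 [-0.089, 0.007]
-68 [-0.089, 0.001]
-72 [-0.089, -0.005]
-76 [-0.089, -0.012]
-80 [-0.088, -0.018]
-84 [-0.086, -0.024]
-88 [-0.084, -0.03]
-92 [-0.082, -0.035]
-96 [-0.079, -0.041]
-100 [-0.076, -0.047]
-104 [-0.073, -0.052]
-108 [-0.069, -0.057]
-112 [-0.065, -0.061]
-116 [-0.06, -0.066]
-120 [-0.056, -0.07]
-124 [-0.051, -0.073]
-128 [-0.045, -0.077]
-132 [-0.04, -0.08]
-136 [-0.034, -0.082]
-140 [-0.028, -0.085]
-144 [-0.022, -0.086]
-148 [-0.016, -0.088]
-152 [-0.01, -0.089]
-156 [-0.004, -0.089]
```

Call:
{"api": "step_arm", "payload": {
  "rot": [
    [0, 0, 0],
    [0, 0, 0],
    [0, 0, 0],
    [0, 0, 0],
    [0, 0, 0],
    [0, 0, 0],
    [0, 0, 0],
    [0, 0, 0]
  ],
  "slide": [
    [-0.06, 0.03, 0],
    [-0.04, 0.05, 0],
    [-0.05, 0.06, 0],
    [-0.05, 0.06, 0],
    [-0.06, 0.06, 0],
    [-0.07, 0.06, 0],
    [-0.07, 0.05, 0],
    [-0.08, 0.05, 0]
  ],
  "hand": [-1, -1, -1, -1, -1, -1, -1, -1]
}}

```text
clock: 4.2
tool_pos: [0.6671, 0.0016, 0.0243]
tool_rot: [0.979, 0.203, 0.0, -0.0]
contact_force: [0.5, 2.5, -0.1]
width: 0.0
```

```bash
python3 - <<'E'
from rig import status, eyes
from h import *
s=status.state(); p=s["tool_pos"];print(np.round(p,4),s["contact_force"],s["clock"]);e=p[:2]-C
print(np.hypot(*e),np.degrees(np.arctan2(e[1],e[0])))
r=eyes.snapshot("top"); crop(r,"pics/t4.png",180,110,160,150,4)
E
```

```text
[0.6671 0.0016 0.0243] [ 0.50821739  2.46953778 -0.071391  ] 4.2
0.12810259286327588 -36.03946347026579
```

View pics/t4.png

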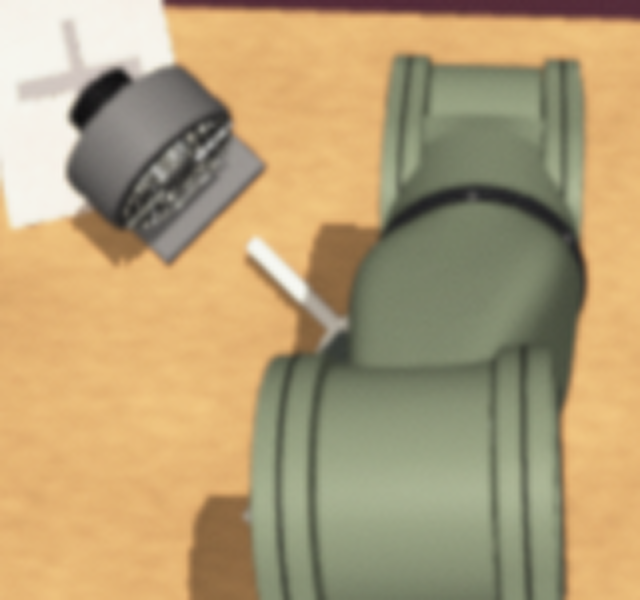

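The table is turning with the finger at only 2.5 N; the visible arm, tip at crop px (255,242), now points roughly at the fan. I'll keep sweeping.

Call:
{"api": "step_arm", "payload": {
  "rot": [
    [0, 0, 0],
    [0, 0, 0],
    [0, 0, 0],
    [0, 0, 0],
    [0, 0, 0],
    [0, 0, 0],
    [0, 0, 0],
    [0, 0, 0]
  ],
  "slide": [
    [-0.08, 0.04, 0],
    [-0.08, 0.04, 0],
    [-0.08, 0.03, 0],
    [-0.09, 0.03, 0],
    [-0.09, 0.02, 0],
    [-0.09, 0.01, 0],
    [-0.09, 0.01, 0],
    [-0.09, 0, 0]
  ],
  "hand": [-1, -1, -1, -1, -1, -1, -1, -1]
}}

```text
clock: 5.25
tool_pos: [0.6108, -0.0421, 0.0243]
tool_rot: [0.979, 0.203, 0.0, -0.0]
contact_force: [0.6, 1.3, -0.2]
width: 0.0004
```

Call:
{"api": "step_arm", "payload": {
  "rot": [
    [0, 0, 0],
    [0, 0, 0],
    [0, 0, 0],
    [0, 0, 0],
    [0, 0, 0],
    [0, 0, 0],
    [0, 0, 0],
    [0, 0, 0]
  ],
  "slide": [
    [-0.09, 0, 0],
    [-0.09, -0.01, 0],
    [-0.09, -0.02, 0],
    [-0.09, -0.02, 0],
    [-0.08, -0.03, 0],
    [-0.08, -0.04, 0],
    [-0.08, -0.04, 0],
    [-0.08, -0.05, 0]
  ],
  "hand": [-1, -1, -1, -1, -1, -1, -1, -1]
}}

```text
clock: 6.25
tool_pos: [0.54, -0.0496, 0.0243]
tool_rot: [0.979, 0.203, 0.0, -0.0]
contact_force: [1.7, 0.7, 0.1]
width: 0.0004
```

```bash
python3 - <<'E'
from rig import status, eyes
from h import *
s=status.state(); p=s["tool_pos"];print(np.round(p,4),s["contact_force"],s["clock"]);e=p[:2]-C
a=np.degrees(np.arctan2(e[1],e[0]));print(np.hypot(*e),a)
arc(p[:2],list(np.arange(round(a)-3.5,-148,-3.5)),.128)
r=eyes.snapshot("scene"); crop(r,"pics/c5.png",260,110,180,150,4)
E
```

```text
[ 0.54   -0.0496  0.0243] [1.69347357 0.654888   0.06133287] 6.25
0.12879519012864873 -100.51344753664642
-104.5 [-0.068, -0.059]
-108.0 [-0.06, -0.05]
-111.5 [-0.057, -0.053]
-115.0 [-0.054, -0.057]
-118.5 [-0.05, -0.06]
-122.0 [-0.046, -0.063]
-125.5 [-0.042, -0.066]
-129.0 [-0.038, -0.068]
-132.5 [-0.034, -0.07]
-136.0 [-0.03, -0.072]
-139.5 [-0.025, -0.074]
-143.0 [-0.021, -0.075]
-146.5 [-0.016, -0.076]
```

View pics/c5.png

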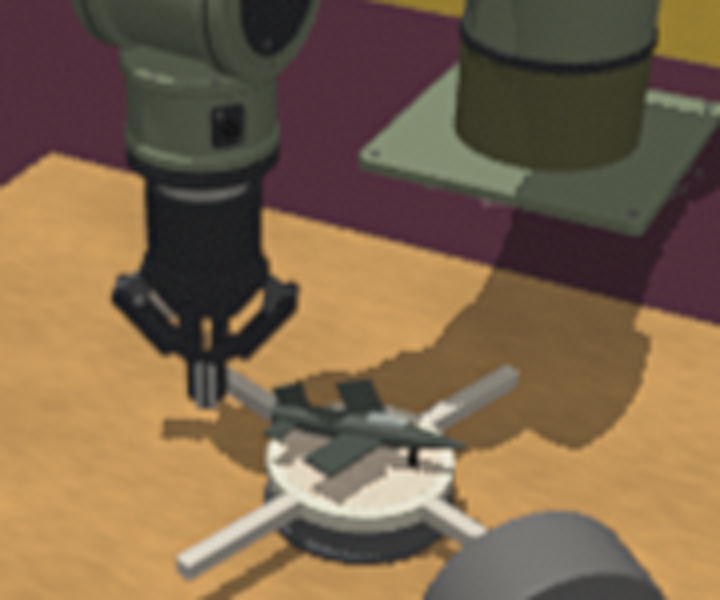

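Jet has turned with the deck: nose now at crop px (462,445), pointing left in the robot's frame, about 90° done. Continuing.

Call:
{"api": "step_arm", "payload": {
  "rot": [
    [0, 0, 0],
    [0, 0, 0],
    [0, 0, 0],
    [0, 0, 0],
    [0, 0, 0],
    [0, 0, 0],
    [0, 0, 0],
    [0, 0, 0]
  ],
  "slide": [
    [-0.07, -0.06, 0],
    [-0.06, -0.05, 0],
    [-0.06, -0.05, 0],
    [-0.05, -0.06, 0],
    [-0.05, -0.06, 0],
    [-0.05, -0.06, 0],
    [-0.04, -0.07, 0],
    [-0.03, -0.05, 0]
  ],
  "hand": [-1, -1, -1, -1, -1, -1, -1, -1]
}}

```text
clock: 7.3
tool_pos: [0.4843, -0.0235, 0.0243]
tool_rot: [0.979, 0.204, -0.0, -0.0]
contact_force: [2.0, -0.6, -0.0]
width: -0.0003
```

```bash
python3 - <<'E'
from rig import status, eyes
from h import *
s=status.state(); p=s["tool_pos"];print(np.round(p,4),s["contact_force"],s["clock"]);e=p[:2]-C
a=np.degrees(np.arctan2(e[1],e[0]));print(np.hypot(*e),a)
arc(p[:2],list(np.arange(round(a)-3.5,-160,-3.5)),.128)
r=eyes.snapshot("scene"); crop(r,"pics/c6.png",280,150,160,120,5);pickle.dump(r,open("c6.pkl","wb"))
E
```

```text
[ 0.4843 -0.0235  0.0243] [ 1.98784319 -0.59404916 -0.02933989] 7.3
0.1279519367864728 -128.26783571481621
-131.5 [-0.033, -0.064]
-135.0 [-0.031, -0.072]
-138.5 [-0.027, -0.073]
-142.0 [-0.022, -0.075]
-145.5 [-0.017, -0.076]
-149.0 [-0.013, -0.077]
-152.5 [-0.008, -0.078]
-156.0 [-0.003, -0.078]
-159.5 [0.002, -0.078]
```

View pics/c6.png

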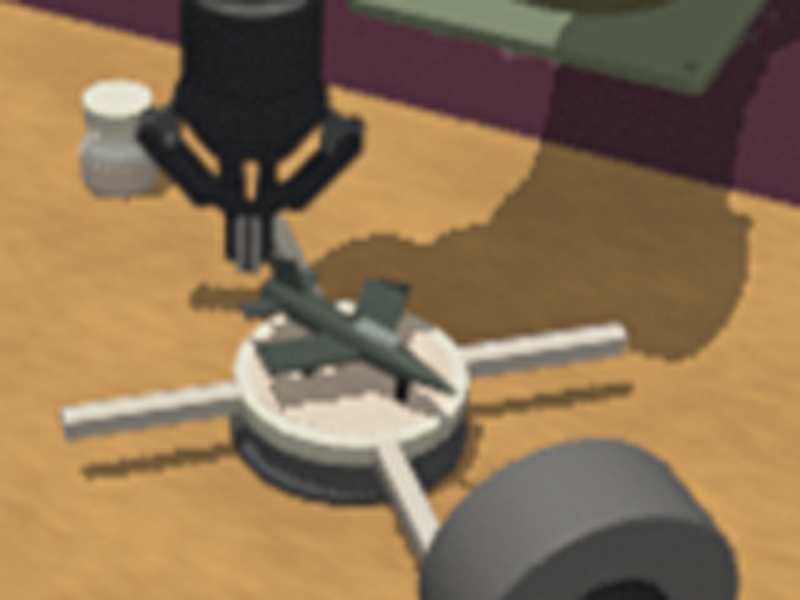

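```bash
python3 - <<'E'
from h import *
r=pickle.load(open("c6.pkl","rb"))
S=lambda x,y,z:pix2w(r,x/5-.4+280,y/5-.4+150,z)
a=S(68,415,.04);b=S(624,332,.04);n=S(454,389,.062);t=S(270,292,.062)
print(a,b,(a+b)/2,np.linalg.norm(a-b)/2)
g=lambda v:np.degrees(np.arctan2(v[1],v[0]))
print("arm",g(b-a),"nose",n,g(n[:2]-C),g(n-t),np.hypot(*(n[:2]-C)))
E
```

```text
[ 0.66447656 -0.03175119  0.04      ] [0.46500278 0.1868628  0.04      ] [0.56473967 0.0775558  0.04      ] 0.14797116668602744
arm 132.37880861465607 nose [0.57919847 0.13753918 0.062     ] 75.46277298596685 75.80229810218448 0.0625414595034295
```

Nose measured at about 73–75°, fan at about 47°, so about 26° to go. I'll push 23° more, slowing at the end, then look again.

Call:
{"api": "step_arm", "payload": {
  "rot": [
    [0, 0, 0],
    [0, 0, 0],
    [0, 0, 0],
    [0, 0, 0],
    [0, 0, 0],
    [0, 0, 0],
    [0, 0, 0],
    [0, 0, 0]
  ],
  "slide": [
    [-0.03, -0.06, 0],
    [-0.03, -0.07, 0],
    [-0.03, -0.07, 0],
    [-0.02, -0.08, 0],
    [-0.02, -0.08, 0],
    [-0.01, -0.06, 0],
    [-0.01, -0.05, 0],
    [0, -0.02, 0]
  ],
  "hand": [-1, -1, -1, -1, -1, -1, -1, -1]
}}

```text
clock: 8.35
tool_pos: [0.4512, 0.0154, 0.0243]
tool_rot: [0.979, 0.204, -0.0, -0.0]
contact_force: [-0.6, -0.4, 0.1]
width: -0.0002
```

```bash
python3 - <<'E'
from rig import status, eyes
from h import *
s=status.state(); p=s["tool_pos"];print(np.round(p,4),s["contact_force"],s["clock"]);e=p[:2]-C
a=np.degrees(np.arctan2(e[1],e[0]));print(np.hypot(*e),a)
r=eyes.snapshot("scene"); crop(r,"pics/c7.png",280,150,160,120,5)
q=eyes.snapshot("top"); crop(q,"pics/t7.png",180,110,160,150,5);pickle.dump((r,q),open("c7.pkl","wb"))
E
```

```text
[0.4512 0.0154 0.0243] [-0.598357   -0.44466832  0.05728883] 8.35
0.12811355799480356 -151.23765558545776
```

View pics/c7.png

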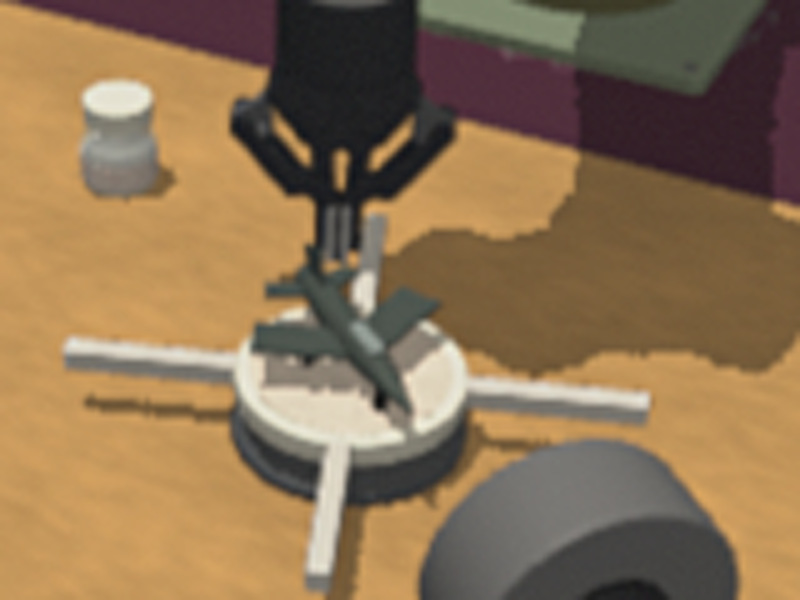

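View pics/t7.png

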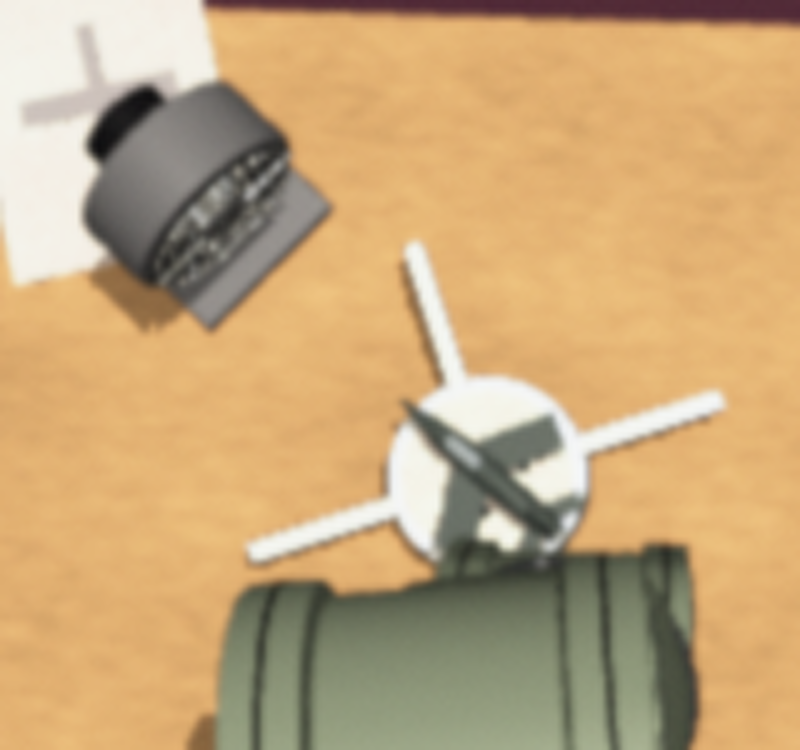

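```bash
python3 - <<'E'
from h import *
r,q=pickle.load(open("c7.pkl","rb"))
S=lambda x,y,z:pix2w(r,x/5-.4+280,y/5-.4+150,z)
T=lambda x,y,z:pix2w(q,x/5-.4+180,y/5-.4+110,z)
g=lambda v:np.degrees(np.arctan2(v[1],v[0]))
a=S(68,348,.04);b=S(648,398,.04)
print("arm scene",g(b-a),"top",g(T(249,553,.04)-T(720,400,.04)), g(T(415,243,.04)[:2]-C))
n=T(406,403,.062);t=T(560,535,.062);print("top nose",n,g(n[:2]-C),g(n-t),np.hypot(*(n[:2]-C)))
n=S(410,428,.062);t=S(305,270,.062);print("sc nose",n,g(n[:2]-C),g(n-t),np.hypot(*(n[:2]-C)))
E
```

```text
arm scene 110.76764459715955 top 109.39327680953075 18.64452698814272
top nose [0.60345408 0.12433819 0.062     ] 49.835173179458636 50.58730692409941 0.061945400485400585
sc nose [0.61689028 0.1310331  0.062     ] 45.34285073392255 47.52085522013126 0.07596116061176587
```

Call:
{"api": "step_arm", "payload": {
  "rot": [
    [0, 0, 0],
    [0, 0, 0],
    [0, 0, 0],
    [0, 0, 0],
    [0, 0, 0],
    [0, 0, 0],
    [0, 0, 0],
    [0, 0, 0]
  ],
  "slide": [
    [0, -0.02, 0],
    [0, -0.03, 0],
    [0, 0, 0],
    [0, 0.06, 0],
    [0, 0.12, 0],
    [0, 0, -0.3],
    [0, 0, -0.5],
    [0, 0, -0.5]
  ],
  "hand": [-1, -1, -1, -1, -1, -1, -1, -1]
}}

```text
clock: 9.45
tool_pos: [0.4565, 0.0022, 0.1559]
tool_rot: [0.979, 0.203, -0.0, 0.0]
contact_force: [0.9, -0.1, -0.7]
width: 0.0001
```

```bash
python3 - <<'E'
from rig import status, eyes
from h import *
s=status.state(); p=s["tool_pos"];print(np.round(p,4),s["contact_force"],s["clock"])
r=eyes.snapshot("scene"); crop(r,"pics/c8.png",280,150,160,140,5)
q=eyes.snapshot("top"); crop(q,"pics/t8.png",180,110,160,150,5);pickle.dump((r,q),open("c8.pkl","wb"))
E
```

```text
[0.4565 0.0022 0.1559] [ 0.92497947 -0.07713159 -0.74014863] 9.45
```

View pics/c8.png

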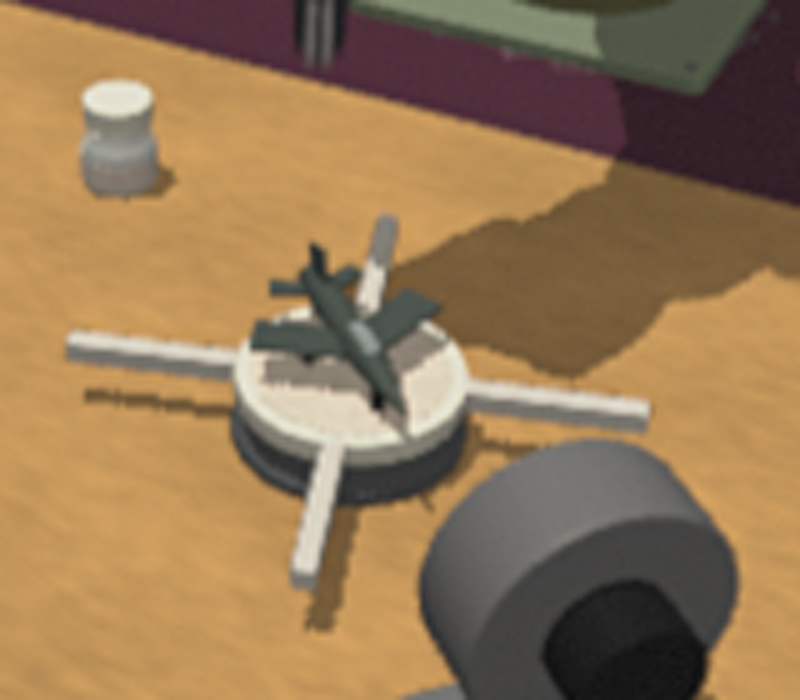

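View pics/t8.png

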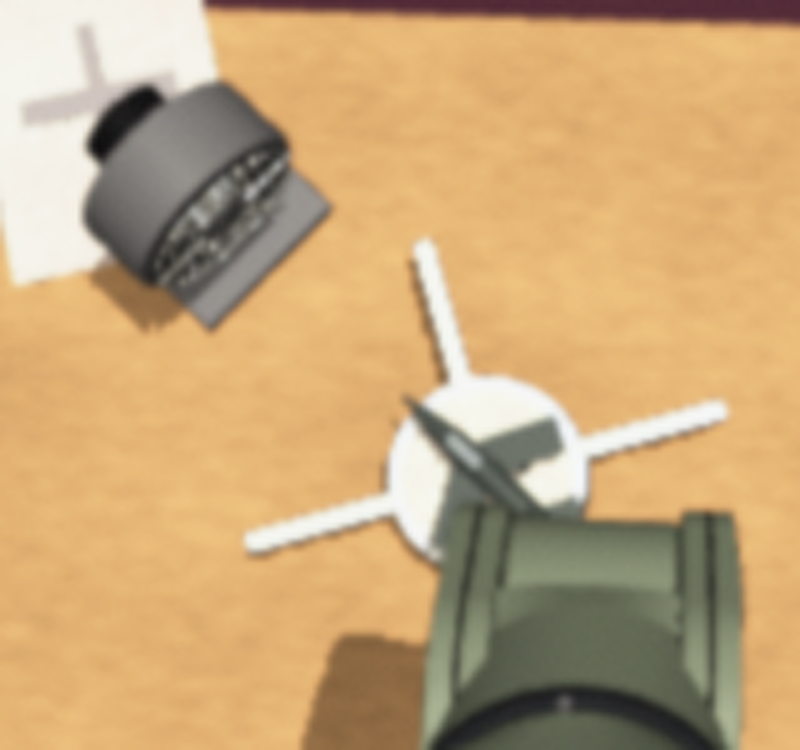

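The nose now points close to the fan's mouth, and the hand is clear. Next I'll move over to the right of the switch paddle.

Call:
{"api": "step_arm", "payload": {
  "rot": [
    [0, 0, 0],
    [0, 0, 0],
    [0, 0, 0],
    [0, 0, 0],
    [0, 0, 0],
    [0, 0, 0],
    [0, 0, 0],
    [0, 0, 0]
  ],
  "slide": [
    [-0.13, 0.45, -0.2],
    [-0.13, 0.5, 0],
    [-0.13, 0.5, 0],
    [-0.13, 0.5, 0],
    [-0.13, 0.5, 0],
    [-0.13, 0.5, 0],
    [-0.13, 0.5, 0],
    [-0.13, 0.45, 0.2]
  ],
  "hand": [-1, -1, -1, -1, -1, -1, -1, -1]
}}

```text
clock: 10.55
tool_pos: [0.5162, -0.3992, 0.1546]
tool_rot: [0.979, 0.203, 0.0, 0.001]
contact_force: [0.9, 1.3, -0.2]
width: -0.0001
```

```bash
python3 - <<'E'
from rig import status, eyes
from h import *
s=status.state(); p=s["tool_pos"];print(np.round(p,4),s["contact_force"],s["clock"])
r=eyes.snapshot("scene"); crop(r,"pics/c9.png",170,60,160,150,5)
q=eyes.snapshot("top"); crop(q,"pics/t9.png",180,110,160,150,5);pickle.dump((r,q),open("c9.pkl","wb"))
print((np.array([.52,-.41])-p[:2])*10@ex,(np.array([.52,-.41])-p[:2])*10@ey)
E
```

```text
[ 0.5162 -0.3992  0.1546] [ 0.8527986   1.26535678 -0.20335912] 10.55
-0.007811263510007496 0.11408156149060449
```

View pics/c9.png

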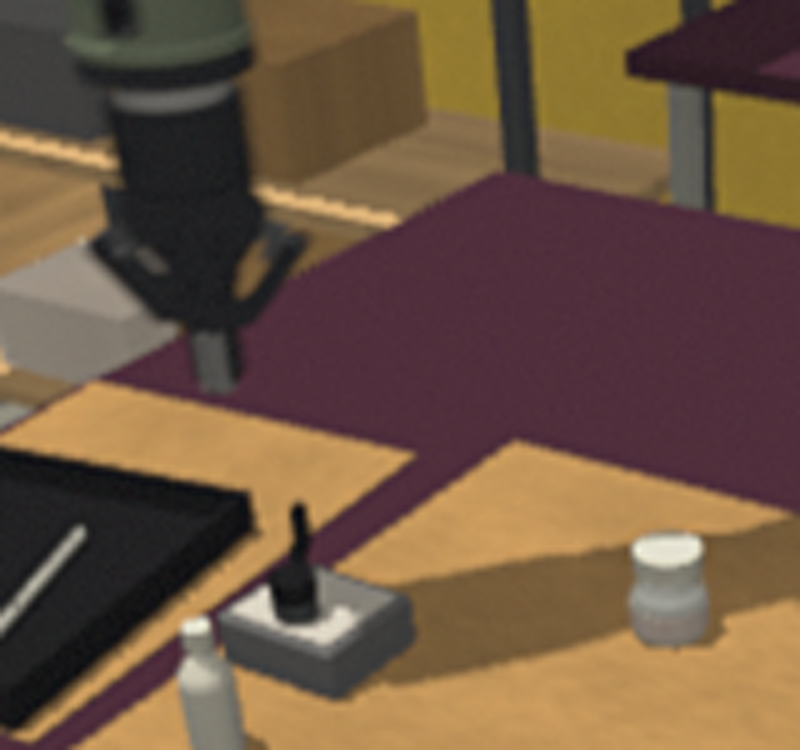

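View pics/t9.png

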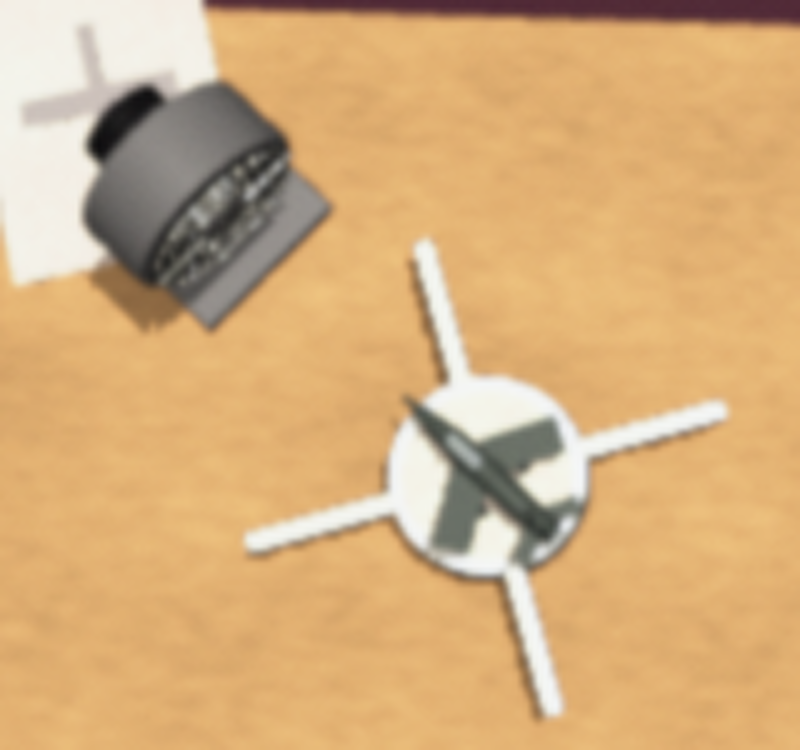

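```bash
python3 - <<'E'
from h import *
r,q=pickle.load(open("c9.pkl","rb"))
T=lambda x,y,z:pix2w(q,x/5-.4+180,y/5-.4+110,z)
g=lambda v:np.degrees(np.arctan2(v[1],v[0]))
tips=np.array([T(*p,.04) for p in[(424,240),(724,410),(247,543),(553,712)]]);c=tips.mean(0);print(c,[g(t-c) for t in tips])
n=T(407,398,.062);t=T(560,537,.062);print(n,g(n-c),g(n-t),np.hypot(*(n-c)[:2]))
F=np.array([.706,.2275]);print(g(F-c[:2]), np.hypot(*(F-c[:2])))
E
```

```text
[0.56370282 0.07644719 0.04      ] [np.float64(16.658424901001723), np.float64(-73.31477275165334), np.float64(107.21617207039202), np.float64(-163.07794794275398)]
[0.60646335 0.1238446  0.062     ] 47.944168308971534 48.942382010992986 0.06383555326515596
46.709603381077905 0.20752214284191176
```

Checks agree: nose at 47–48°, fan at 47°, deck centre unchanged. The switch arm is still on the right. Descending behind the paddle.

Call:
{"api": "step_arm", "payload": {
  "rot": [
    [0, 0, 0],
    [0, 0, 0],
    [0, 0, 0],
    [0, 0, 0],
    [0, 0, 0],
    [0, 0, 0],
    [0, 0, 0],
    [0, 0, 0]
  ],
  "slide": [
    [0, 0.11, 0],
    [0, 0, 0.2],
    [0, 0, 0.25],
    [0, 0, 0.25],
    [0, 0, 0.17],
    [0, 0, 0.1],
    [0, 0, 0],
    [0, 0, 0]
  ],
  "hand": [-1, -1, -1, -1, -1, -1, -1, -1]
}}

```text
clock: 11.65
tool_pos: [0.5212, -0.4063, 0.0581]
tool_rot: [0.979, 0.203, 0.0, 0.0]
contact_force: [0.5, -0.3, 0.8]
width: -0.0001
```

```bash
python3 - <<'E'
from rig import status, eyes
from h import *
s=status.state(); p=s["tool_pos"];print(np.round(p,4),s["contact_force"],s["clock"])
r=eyes.snapshot("scene"); crop(r,"pics/c10.png",170,90,120,120,5)
p=p[:2]
for w in [(.515,-.39),(.508,-.377),(.502,-.366),(.497,-.357),(.493,-.348),(.491,-.338),(.490,-.328),(.490,-.318),(.4925,-.308),(.495,-.303)]:
    d=(np.array(w)-p)*10;print(w,np.round([d@ex,d@ey],3));p=np.array(w)
E
```

```text
[ 0.5212 -0.4063  0.0581] [ 0.45849402 -0.25745304  0.80909201] 11.65
(0.515, -0.39) [ 0.008 -0.174]
(0.508, -0.377) [-0.013 -0.147]
(0.502, -0.366) [-0.011 -0.125]
(0.497, -0.357) [-0.01  -0.102]
(0.493, -0.348) [-0.001 -0.098]
(0.491, -0.338) [ 0.021 -0.1  ]
(0.49, -0.328) [ 0.031 -0.096]
(0.49, -0.318) [ 0.04  -0.092]
(0.4925, -0.308) [ 0.063 -0.082]
(0.495, -0.303) [ 0.043 -0.036]
```

View pics/c10.png

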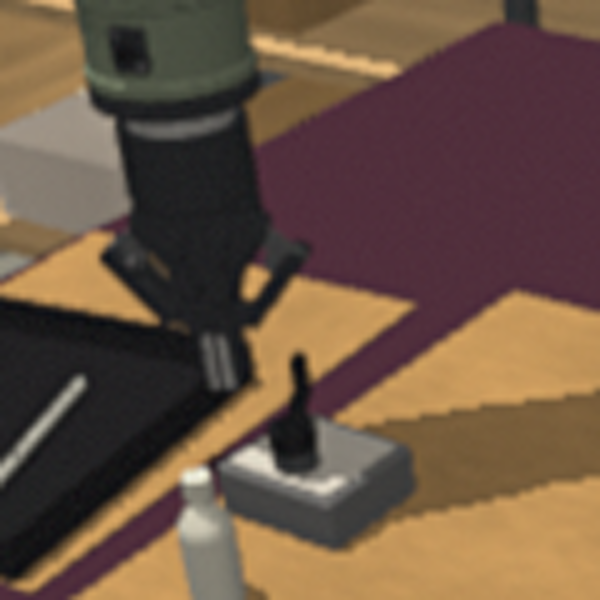

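The finger tip, at crop px (220,385), is on the right of the paddle, at (298,365), and above the box. Pushing left.

Call:
{"api": "step_arm", "payload": {
  "rot": [
    [0, 0, 0],
    [0, 0, 0],
    [0, 0, 0],
    [0, 0, 0],
    [0, 0, 0],
    [0, 0, 0],
    [0, 0, 0],
    [0, 0, 0]
  ],
  "slide": [
    [0, -0.1, 0],
    [0, -0.1, 0],
    [-0.01, -0.12, 0],
    [-0.01, -0.12, 0],
    [-0.01, -0.1, 0],
    [0, -0.1, 0],
    [0.02, -0.1, 0],
    [0.03, -0.1, 0]
  ],
  "hand": [-1, -1, -1, -1, -1, -1, -1, -1]
}}

```text
clock: 12.7
tool_pos: [0.4892, -0.3276, 0.0573]
tool_rot: [0.979, 0.203, 0.0, -0.0]
contact_force: [1.3, -1.1, -0.1]
width: -0.0
```

```bash
python3 - <<'E'
from rig import status, eyes
from h import *
s=status.state(); p=s["tool_pos"];print(np.round(p,4),s["contact_force"],s["clock"])
r=eyes.snapshot("scene"); crop(r,"pics/c11.png",170,90,120,120,5)
p=p[:2]
for w in [(.490,-.328),(.490,-.318),(.4925,-.308),(.495,-.303)]:
    d=(np.array(w)-p)*10;print(w,np.round([d@ex,d@ey],3));p=np.array(w)
E
```

```text
[ 0.4892 -0.3276  0.0573] [ 1.27220714 -1.05470365 -0.08300845] 12.7
(0.49, -0.328) [0.005 0.007]
(0.49, -0.318) [ 0.04  -0.092]
(0.4925, -0.308) [ 0.063 -0.082]
(0.495, -0.303) [ 0.043 -0.036]
```

View pics/c11.png

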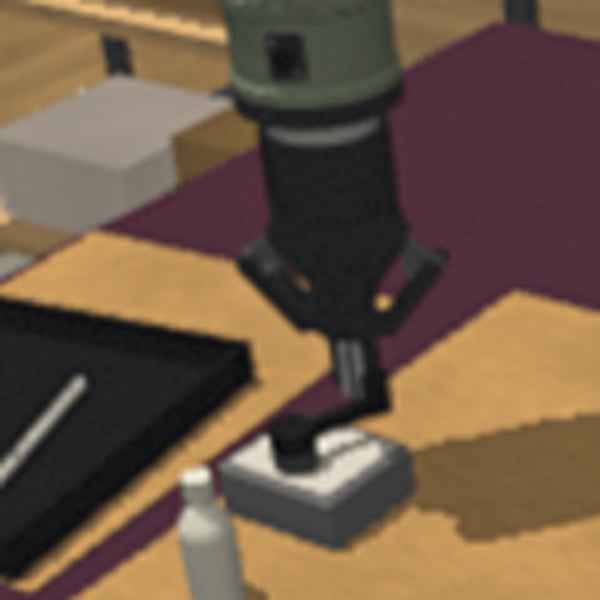

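The paddle, now at crop px (380,385), is moving ahead of the finger. Finishing the push slowly.

Call:
{"api": "step_arm", "payload": {
  "rot": [
    [0, 0, 0],
    [0, 0, 0],
    [0, 0, 0],
    [0, 0, 0],
    [0, 0, 0],
    [0, 0, 0],
    [0, 0, 0],
    [0, 0, 0]
  ],
  "slide": [
    [0.03, -0.06, 0],
    [0.03, -0.05, 0],
    [0.03, -0.04, 0],
    [0.03, -0.04, 0],
    [0.02, -0.02, 0],
    [0.01, -0.01, 0],
    [0, 0, 0],
    [0, 0, 0]
  ],
  "hand": [-1, -1, -1, -1, -1, -1, -1, -1]
}}

```text
clock: 13.75
tool_pos: [0.4929, -0.3058, 0.0574]
tool_rot: [0.979, 0.202, -0.001, 0.002]
contact_force: [-6.6, -22.7, -3.0]
width: 0.0004
```

```bash
python3 - <<'E'
from rig import status, eyes
from h import *
s=status.state(); p=s["tool_pos"];print(np.round(p,4),s["contact_force"],s["clock"])
r=eyes.snapshot("scene"); crop(r,"pics/c12.png",170,90,120,120,5)
E
```

```text
[ 0.4929 -0.3058  0.0574] [ -6.59370585 -22.73484805  -3.02340606] 13.75
```

View pics/c12.png

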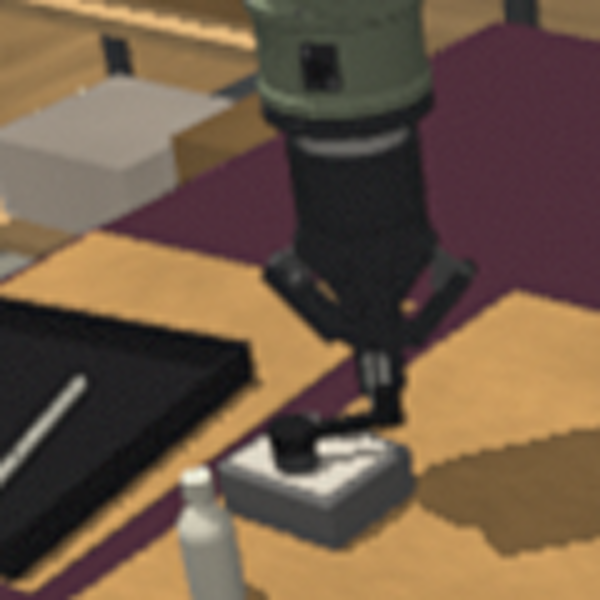

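The force rose to 23 N, so the arm is on its stop. Backing off and lifting away.

Call:
{"api": "step_arm", "payload": {
  "rot": [
    [0, 0, 0],
    [0, 0, 0],
    [0, 0, 0],
    [0, 0, 0],
    [0, 0, 0],
    [0, 0, 0],
    [0, 0, 0],
    [0, 0, 0]
  ],
  "slide": [
    [-0.02, 0.05, 0],
    [-0.03, 0.1, 0],
    [-0.05, 0.1, 0],
    [0, 0, -0.3],
    [0, 0, -0.5],
    [0, 0, -0.5],
    [-0.3, 0.3, -0.3],
    [-0.3, 0.3, 0]
  ],
  "hand": [-1, -1, -1, -1, -1, -1, -1, -1]
}}

```text
clock: 14.8
tool_pos: [0.4641, -0.4097, 0.2199]
tool_rot: [0.979, 0.204, 0.001, 0.002]
contact_force: [-0.5, 0.2, -1.3]
width: -0.0004
```

Call:
{"api": "step_arm", "payload": {
  "rot": [
    [0, 0, 0],
    [0, 0, 0],
    [0, 0, 0],
    [0, 0, 0],
    [0, 0, 0],
    [0, 0, 0],
    [0, 0, 0],
    [0, 0, 0]
  ],
  "slide": [
    [-0.3, 0.3, 0],
    [-0.3, 0.3, 0],
    [-0.3, 0.2, 0],
    [-0.2, 0.1, 0],
    [0, 0, 0],
    [0, 0, 0],
    [0, 0, 0],
    [0, 0, 0]
  ],
  "hand": [-1, -1, -1, -1, -1, -1, -1, -1]
}}

```text
clock: 15.8
tool_pos: [0.3994, -0.5338, 0.2174]
tool_rot: [0.979, 0.204, 0.0, -0.0]
contact_force: [-0.4, 1.1, -0.5]
width: -0.0002
```

```bash
python3 - <<'E'
from rig import status, eyes
from h import *
s=status.state(); p=s["tool_pos"];print(np.round(p,4),s["contact_force"],s["clock"],abs(s["qd"]).max() if hasattr(s["qd"],"max") else s["qd"])
r=eyes.snapshot("scene"); crop(r,"pics/c13.png",180,110,250,200,3)
q=eyes.snapshot("top"); crop(q,"pics/t13.png",180,110,266,180,3);crop(q,"pics/t13b.png",330,160,110,110,5);pickle.dump((r,q),open("c13.pkl","wb"))
E
```

```text
[ 0.3994 -0.5338  0.2174] [-0.35564288  1.07889607 -0.45295421] 15.8 0.003516501981086464
```

View pics/t13.png

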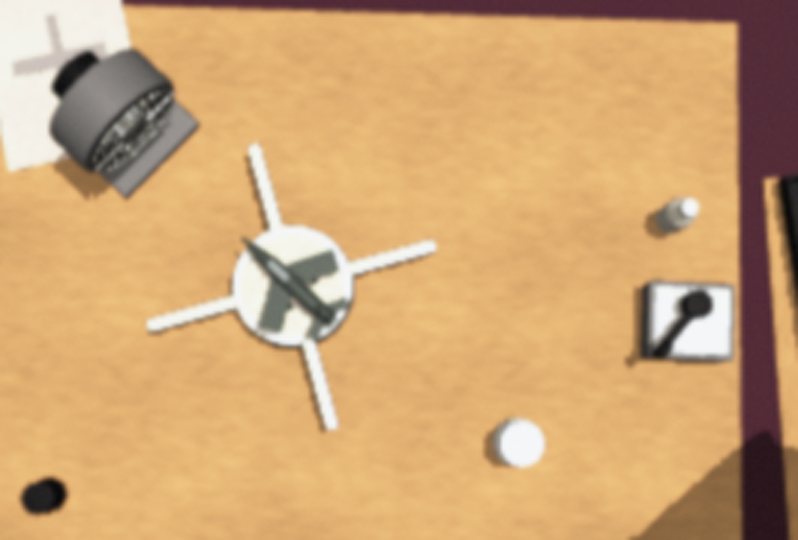

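View pics/t13b.png

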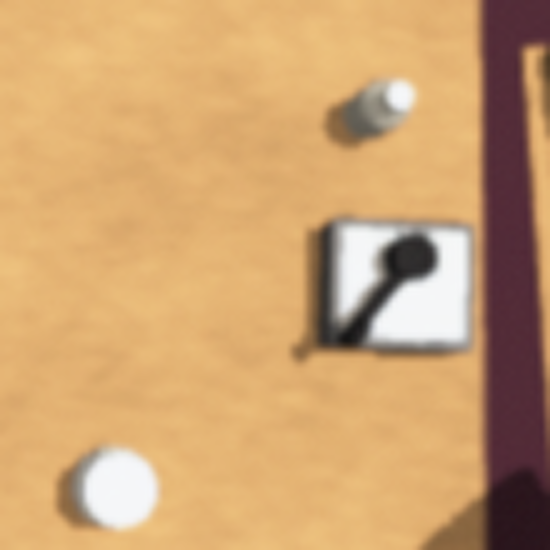

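View pics/c13.png

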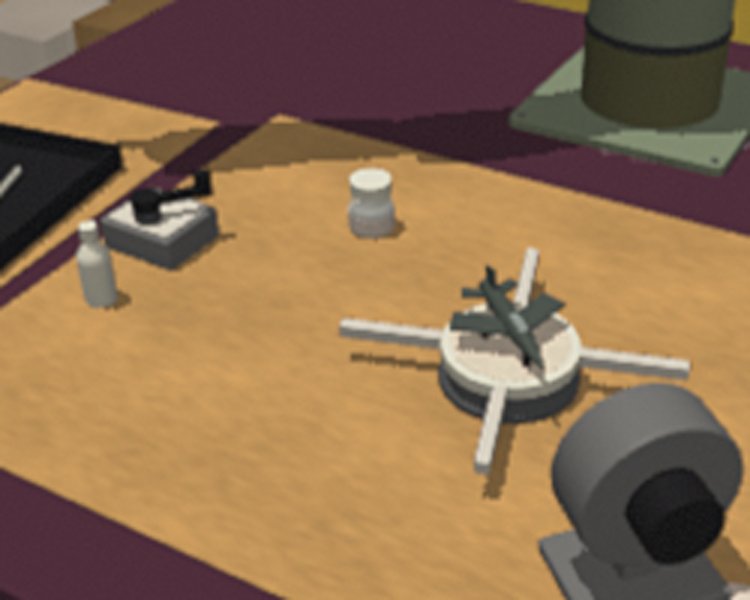

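```bash
python3 - <<'E'
from h import *
r,q=pickle.load(open("c13.pkl","rb"))
T=lambda x,y,z:pix2w(q,x/5-.4+330,y/5-.4+160,z)
P=T(411,257,.065); g=lambda v:np.degrees(np.arctan2(v[1],v[0]))
for uv in[(478,340),(345,338)]:
    v=T(*uv,.072)-P; print(np.hypot(*v[:2]),g(v))
U=lambda x,y,z:pix2w(r,x/3-.33+180,y/3-.33+110,z)
v=U(203,186,.072)-P; print("scene",np.hypot(*v[:2]),g(v))
E
```

```text
0.0620200678836351 -142.32906628710774
0.06456751315136597 139.9817633377279
scene 0.05472775788528472 123.7193437872104
```

The switch arm has swung about 78° in the top view (full travel is 74.5°), so it is on its stop. Nothing else has moved, so I'm handing in.

```bash
python3 -c "
from rig import ticket
print(ticket.finish_job())"
```

```text
the job is handed in; nothing more can be done
None
```

I turned the turntable about 139° clockwise by pushing one arm with the shut fingertip. I then pushed the fan's switch arm from right to left onto its stop, moved the hand clear, and handed the job in at about 16 s. The hand-in gives no verdict.

- **Jet:** in the top view the nose points at 47–49°, and the fan lies at about 47° (limit 10° apart). The jet still stands centred on the deck, and the readings I took while turning it stayed under 3 N.
- **Switch:** the arm swung about 78° in the top view, against a full travel of 74.5°, so it reads as fully over. The force had risen to 23 N before I backed off, which fits it being on the stop.
- **Bottle and jars:** they look unmoved in the final pictures, and the hand is not touching anything.
- **Disagreement:** the scene camera put the switch arm at 124° where the top view gave 140°. I put this down to picking a coarse pixel, because 124° would be past the stop. Either reading means the switch is fully on.

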